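# Tilt a printed nozzle to the pointer for the inspection camera

### The arm

A 6-joint arm with a two-finger parallel gripper is mounted at the origin on the work surface. World frame = base frame: x ahead of the robot, y to its left, z up, the work surface at z = 0. Lengths are in m, angles in rad, forces in N, time in s.
With the tool pointing down it reaches from about 0.4 to 0.925 m from the base axis. Payload 12.5 kg.
Tool frame: the origin (TCP) lies between the finger pads; the fingertips stand finger_overhang ahead of it and the grasp point (between the pads) lies 11 mm behind it (finger_overhang is the distance from the TCP to the fingertips, in m); x points along the fingers, y is the direction in which the jaws open and shut, and the axes are right-handed (so a half turn about x gives the same grasp; the last joint's range is limited). The gripper opens to 95 mm and grips with 3 to 60 N. Pads are 20 mm wide; open, the fingers measure 119 mm over their backs; the gripper's body (75 mm by 180 mm) begins 59 mm behind the grasp point.
Start: joints at [-1.225, 0.491, 1.559, -0, 1.092, -0.106], TCP at [0.273, -0.562, 0.223] pointing down, gripper open.
Joint ranges: [-3.1, 3.1], [-0.84, 2.19], [0.05, 2.79], [-1.13, 4.28], [0.06, 2.93], [-2.69, 2.69]. Speed limits (rad/s): [2.22, 2.22, 2.79, 3.14, 3.14, 3.14].

### API

Orientations are given as [roll, pitch, yaw] about the fixed x, y, z axes, in that order (R = Rz(yaw) Ry(pitch) Rx(roll)).
In Python, from station import observe, camera, get_calibration, finish_job, finger_overhang gives the robot as it stands. The module is installed in compiled form; this text tells all that it offers.
- The arm moves only by the tool step_arm, never from a script. Its argument "moves" is text: rows parted by semicolons, each of 4 numbers parted by spaces: the shift along the tool's x, y, z in units of 30 mm (1.0 is 30 mm), then the turn about the tool's x in units of 5 degrees (1.0 is 5 degrees). In form: dx dy dz twist; .... A call has 1 to 12 rows; each row shifts and turns the pose as measured when the row begins, along the tool's axes as they then stand; what a row does not reach is not made up. A row lasts 1/10 s, in which the tool goes at most 50 mm and 8.59 degrees, less where a joint would pass 70% of its speed; a pose out of reach is approached as far as the arm can. A call is refused whole if a number of a shift passes 1 or a number of a turn 1, either way. A call with a gripper value outside its range is refused whole. "grip" is the finger opening in mm, from 0 to 95.1, set as the call begins (left out, the last holds). The fingers move at their own pace and stop on an object; "grip_force" is the grip in N (left out, the last holds). Time passes only in rows, so rows that do not move let the fingers close. It gives the time, the measured TCP pose, the force and the opening at its end, in the units of the state.
- observe(): the state, without advancing time (a new reading comes with each control period).
- camera(name): name is "scene" or "top"; returns the picture (384x512x3 uint8, blue, green, red); there is no depth.
- get_calibration(name): a dict with "intrinsics" (3x3 intrinsics, pixels), "origin" and "orientation" of the camera in the world. Camera axes: x right, y up, looking along -z (the intrinsics and any distortion apply to the point x, -y, -z); pixel columns grow to the right and rows downward; lengths in m; the calibration is good to about 2 mm. A picture is of the moment at which its call begins. get_calibration takes no time and is no camera call.
- finish_job(): hands the job in, once; it reports no verdict.
The state is a dict: "t": time; "joint_pos": joint angles; "joint_vel": joint speeds; "effort": joint torques, N m; "ee_pos": TCP position; "tcp_rot": TCP orientation; "wrist_force": force on the tool from outside, world axes, zero at the start; "wrist_torque": the same for the moment, N m; "gripper_width": finger opening in m.
Only numpy, scipy, OpenCV 4.12 (cv2) and the standard library are available. Lean on these libraries where they do the work, as an engineer would, in place of code of your own. Each camera call takes 0.05 s, during which the arm holds its last target. There are 200 camera calls.

### The job

Take the copper nozzle out of the tray of printed parts, stand it upright on its flange in the blue nest on the tilt plate and let go of it. Then lift the hinged plate, which has a yellow bar to hold it by, until the bar is in line with the orange ball of the pointer, and finish while still holding the plate there with the gripper, the nozzle seated in its nest: the plate falls if released. Leave the three other parts in the tray, and do not disturb the pointer or the green-capped vial.

Things in the scene. Friction and masses are not known exactly. Their poses are not given: they have to be found in the camera images.
- nozzle_center (a point): Centre of the copper-coloured nozzle, half-way up. It stands upright in the tray on a flange 56 mm across and 9 mm high; above it a round neck 30 mm across from 9 to 53 mm, tapering to 24 mm at the top; 60 mm tall, this point 30 mm above its underside, z axis up along it. About 0.2 kg. Its place among the four in the tray changes.
- tray: Grey open tray fixed to the bench, 230 mm (its x) by 200 mm (its y) outside, walls 5 mm thick, 30 mm high, floor 5 mm thick. Origin under its centre on the bench. Four parts stand in a grid about 110 mm apart along its x and 90 mm along its y.
- manifold_center (a point): Grey metal part to leave in the tray: two stub cylinders on a 44 x 24 mm foot, 42 mm tall; point 15 mm above its underside.
- elbow_center (a point): Grey metal part to leave in the tray: pipe elbow on a 32 mm round foot, 43 mm tall, reaching 28 mm sideways along its x; point 15 mm above its underside.
- bracket_center (a point): Grey metal part to leave in the tray: angle bracket, foot 42 x 34 mm, 32 mm tall; point 15 mm above its underside.
- tilt_plate: Aluminium plate 180 x 150 x 10 mm, about 0.55 kg, level at the start. Origin on its hinge axis at mid-width and mid-thickness, 55 mm above the bench; its y is the hinge axis, at the edge far from the robot. The plate reaches 180 mm along its -x, towards the robot; z is its normal. The robot-side edge swings up freely and falls back level if released.
- station: Fixed grey base under the plate, 12 mm high, origin on the bench under the plate's middle, 90 mm on the robot's side of the hinge; yaw as the plate's. From the origin it reaches 90 mm along -x, 170 mm along +x, 135 mm each way along y. A low inspection camera on a post stands on it at x 150, y -110 mm, 185 mm high; keep clear of it.
- nest (a point): Centre of the nest's floor, the top face of the plate, 95 mm from the hinge axis (5 mm above the axis when level); axes as the plate's. The nest is a square pocket 68 x 68 mm inside, with a blue rim 10 mm wide and 8 mm high.
- bar (a point): Middle of the yellow round lifting bar on the plate, 12 mm diameter, 130 mm long, parallel to the hinge: 200 mm along the plate's -x and 40 mm along its +z from the hinge, 95 mm above the bench at the start. Two thin struts hold it, 60 mm either side of the middle; elsewhere it is free all round for the fingers, and it can turn between them as the plate swings.
- pointer (a joint): Angle (rad) of the orange pointer arm, the angle wanted: 0 is level, growing upwards, 0.35 to 0.7 at the start. It turns stiffly on the plate's hinge axis, 120 mm along the plate's +y from its middle, and must stay as it is. The plate is at the mark when tilted by this much about its hinge (positive about +y, robot-side edge up).
- pointer_tip (a point): Centre of the orange ball, 26 mm diameter, at the pointer's free end. It is as far from the hinge as the bar: at the marked angle the bar's axis points at the ball, whose centre then lies 120 mm along +y from the bar's middle. Axes as the pointer's.
- vial_center (a point): Glass vial with a green cap standing on the bench, 32 mm diameter, 75 mm tall; point 37 mm above its underside. To be left alone.
Mind the look-alikes: they are no part of the job. There is more than one size of the part that bears nozzle_center; the job needs the largest.

How it is judged:
By the outcome, as a careful person would: the job done as asked, in the order asked, and still so for the second after the job is handed in, while the arm keeps its last pose, push and grip.
It also fails if it takes over 51 s, if anything falls off the work surface, if the arm or the gripper's body presses on something with over 40 N, if the wrist force passes 120 N, or if a joint passes its speed limit or range.

## Working session

There is one attempt and no reset: what is moved stays moved. The work goes in short steps, Python scripts to look and compute and a tool call to move; the robot and the scene stay as the last step left them, time stands still between calls to the robot, and variables do not carry over. Pictures are saved under pics/ and viewed, about 8 in all and at most 12, crops included, and the job is handed in when it is done.

Besides the shell and the picture viewer there is one more tool, called after "Call:" in YAML: its name, and indented under it one key for each argument. step_arm: Moves the arm, as the interface text tells. Its arguments: {"type":"object","properties":{"moves":{"type":"string"},"grip":{"type":"number"},"grip_force":{"type":"number"}},"required":["moves"]}

```bash
mkdir -p pics
python3 - <<'E'
from station import *
import cv2,numpy as np
s=observe();print({k:np.round(v,3) for k,v in s.items()},finger_overhang)
for n in("scene","top"):
    cv2.imwrite(f"pics/{n}0.png",camera(n));c=get_calibration(n);print(n,c)
E
```

```text
{'t': np.float64(0.0), 'joint_pos': array([-1.225,  0.492,  1.559, -0.   ,  1.092, -0.106]), 'joint_vel': array([-0.001,  0.   ,  0.   , -0.001, -0.001, -0.   ]), 'effort': array([ 2.0000e-03, -6.1263e+01, -2.5817e+01,  6.9000e-02,  4.8000e-02,
       -0.0000e+00]), 'ee_pos': array([ 0.273, -0.562,  0.222]), 'tcp_rot': array([-1.668,  1.57 ,  1.926]), 'wrist_force': array([ 0.107, -0.304,  0.32 ]), 'wrist_torque': array([0.077, 0.03 , 0.009]), 'gripper_width': np.float64(0.095)} 0.008
scene {'intrinsics': array([[380.67894499,   0.        , 257.68708256],
       [  0.        , 380.67894499, 192.38160303],
       [  0.        ,   0.        ,   1.        ]]), 'origin': array([1.14939583, 0.10103333, 0.87339179]), 'orientation': array([ 6.30570366e-01, -1.31580099e-03,  1.80288530e+00])}
top {'intrinsics': array([[383.24581214,   0.        , 257.60199685],
       [  0.        , 383.24581214, 200.20232307],
       [  0.        ,   0.        ,   1.        ]]), 'origin': array([ 0.46464301, -0.03195333,  0.92626076]), 'orientation': array([ 0.18140599,  0.02220249, -1.59592767])}
```

View pics/scene0.png

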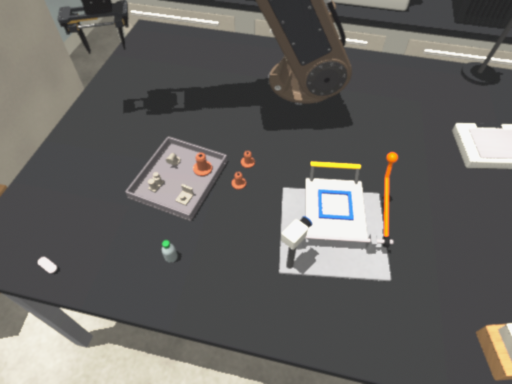

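View pics/top0.png

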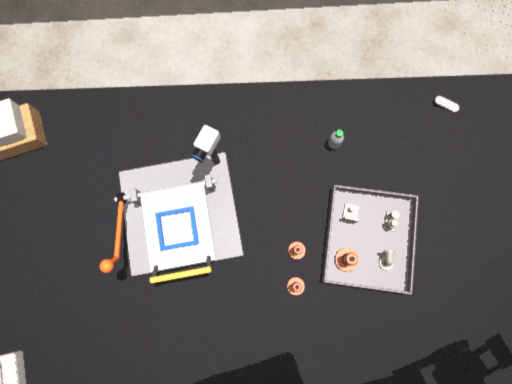

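The scene view shows copper parts at (202,163) in the tray, and at (248,158) and (238,181) outside it. The top view has the same three at (347,259), (297,250) and (296,286). The large one in the tray is the candidate. The orange ball is at scene (392,158), also orange but on the pointer. I'll check the choice in one close crop and measure the rest.

```bash
cat > h.py <<'E'
import cv2,numpy as np
from station import *
from scipy.spatial.transform import Rotation as R
def cam(n):
    c=get_calibration(n);return c["intrinsics"],np.array(c["origin"]),R.from_euler("xyz",c["orientation"]).as_matrix()
def ray(n,p):
    K,o,M=cam(n);d=np.linalg.inv(K)@[p[0],p[1],1];return o,M@(d*[1,-1,-1])/np.linalg.norm(d)
def plane(n,p,z):
    o,d=ray(n,p);return o+d*(z-o[2])/d[2]
def tri(ps,pt):
    o1,d1=ray("scene",ps);o2,d2=ray("top",pt)
    a=np.linalg.lstsq(np.c_[d1,-d2],o2-o1,rcond=None)[0];x,y=o1+a[0]*d1,o2+a[1]*d2
    return (x+y)/2,np.linalg.norm(x-y)
def proj(n,P):
    K,o,M=cam(n);q=(M.T@(np.asarray(P)-o))*[1,-1,-1];q=K@q;return q[:2]/q[2]
def blobs(im,lo,hi,amin=15):
    m=cv2.inRange(cv2.cvtColor(im,cv2.COLOR_BGR2HSV),lo,hi)
    cs=[c for c in cv2.findContours(m,cv2.RETR_EXTERNAL,cv2.CHAIN_APPROX_NONE)[0] if cv2.contourArea(c)>amin]
    return sorted(cs,key=cv2.contourArea,reverse=True)
E
python3 - <<'E'
from h import *
np.set_printoptions(precision=4,suppress=True)
I={n:cv2.imread(f"pics/{n}0.png") for n in("scene","top")}
for n in I:
    for nm,lo,hi in(("copper/orange",(0,110,70),(16,255,255)),("yellow",(24,130,90),(33,255,255)),("blue",(100,130,80),(125,255,255)),("green",(50,120,60),(80,255,255))):
        for c in blobs(I[n],lo,hi,12)[:5]:
            r=cv2.minAreaRect(c);M=cv2.moments(c);print(n,nm,cv2.contourArea(c),np.array([M['m10'],M['m01']])/M['m00'],"box",np.round(cv2.boxPoints(r),1).tolist() if nm!="green" else "")
cr=[cv2.resize(I[n][y:y+70,x:x+95],None,fx=8,fy=8,interpolation=cv2.INTER_CUBIC)[:,:] for n,x,y in(("scene",165,135),("top",275,228))]
cv2.imwrite("pics/crop1.png",cv2.resize(np.vstack(cr),None,fx=.5,fy=.5))
cr=[cv2.resize(I[n][y:y+100,x:x+130],(520,400),interpolation=cv2.INTER_CUBIC) for n,x,y in(("scene",290,145),("top",98,180))]
cv2.imwrite("pics/crop2.png",cv2.resize(np.vstack(cr),None,fx=.75,fy=.75))
E
```

```text
scene copper/orange 571.5 [491.48   354.3677] box [[475.29998779296875, 329.6000061035156], [490.5, 323.6000061035156], [511.3999938964844, 377.1000061035156], [496.20001220703125, 383.0]]
scene copper/orange 496.0 [387.7265 190.3478] box [[378.0, 235.39999389648438], [386.5, 150.3000030517578], [398.6000061035156, 151.60000610351562], [390.1000061035156, 236.60000610351562]]
scene copper/orange 253.5 [201.8054 165.2939] box [[194.0, 153.0], [211.0, 153.0], [211.0, 175.0], [194.0, 175.0]]
scene copper/orange 162.0 [238.2037 181.0134] box [[229.39999389648438, 185.60000610351562], [236.0, 170.3000030517578], [248.89999389648438, 175.8000030517578], [242.39999389648438, 191.1999969482422]]
scene copper/orange 148.5 [247.2267 160.0168] box [[241.0, 151.0], [254.0, 151.0], [254.0, 167.0], [241.0, 167.0]]
scene yellow 171.0 [334.8713 164.5741] box [[309.79998779296875, 165.6999969482422], [310.1000061035156, 160.89999389648438], [360.20001220703125, 163.8000030517578], [359.8999938964844, 168.60000610351562]]
scene blue 853.5 [334.975  204.4644] box [[319.0, 190.0], [352.0, 190.0], [352.0
[... 612 characters left out ...]
], [338.70001220703125, 269.20001220703125]]
top copper/orange 53.0 [291.5    287.2075] box [[287.0, 282.0], [301.0, 282.0], [301.0, 292.0], [287.0, 292.0]]
top copper/orange 51.5 [292.5081 251.7152] box [[284.5, 247.6999969482422], [293.3999938964844, 241.3000030517578], [301.1000061035156, 252.1999969482422], [292.20001220703125, 258.5]]
top blue 1331.5 [176.6307 228.161 ] box [[154.60000610351562, 212.89999389648438], [192.3000030517578, 206.60000610351562], [198.39999389648438, 243.39999389648438], [160.8000030517578, 249.6999969482422]]
top blue 14.5 [196.8851 157.3908] box [[190.8000030517578, 155.39999389648438], [191.8000030517578, 153.39999389648438], [203.0, 159.0], [202.0, 161.0]]
```

View pics/crop1.png

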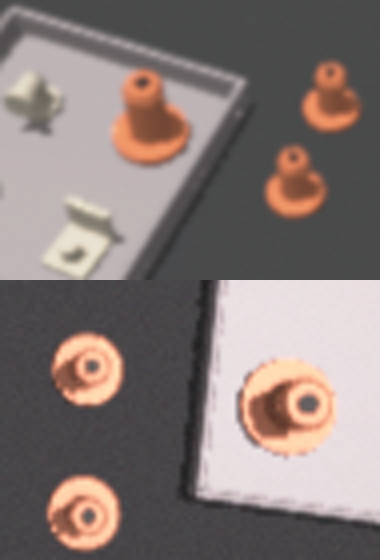

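View pics/crop2.png

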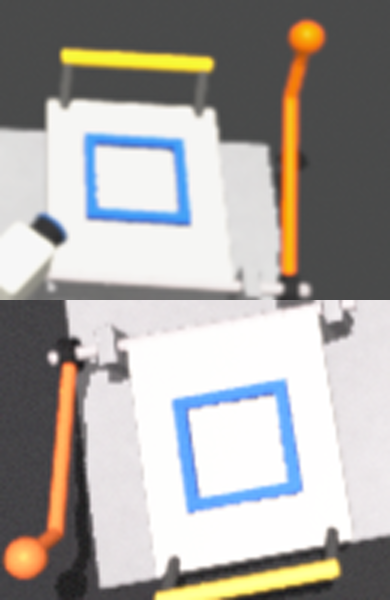

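The crop confirms it: the copper part in the tray is clearly larger than the two outside, which have 40-ish px flanges against 50. Its bore is at scene (200.4,155.4), top (351.9,258.6). The second crop shows the ball at scene (392,157), top (106,265), along with the blue nest and the yellow bar.

Run:
```python
from h import *
np.set_printoptions(precision=4,suppress=True)
I={n:cv2.imread(f"pics/{n}0.png") for n in("scene","top")}
print("nozzle top tri(z .065)",tri((200.4,155.4),(351.9,258.6)))
print("plane .065",plane("scene",(200.4,155.4),.065),plane("top",(351.9,258.6),.065),"flange",plane("top",(346.6,259.1),.010))
# ball
print("ball",tri((392,157),(106,265.3)))
def mean(c):
    M=cv2.moments(c);return np.array([M['m10'],M['m01']])/M['m00']
bl={n:blobs(I[n],(100,100,70),(125,255,255))[0] for n in I}
for n in I:
    h=cv2.minAreaRect(cv2.convexHull(bl[n]));q=cv2.approxPolyDP(cv2.convexHull(bl[n]),5,True)[:,0]
    P=np.array([plane(n,p,.068) for p in q]);print(n,"rim",q.tolist(),P[:,:2].tolist() and np.round(P[:,:2],4).tolist(),"sides",np.linalg.norm(P-np.roll(P,-1,0),axis=1),"c",P.mean(0))
for n in I:
    c=[c for c in blobs(I[n],(20,80,80),(36,255,255),60)]
    for k in c[:3]:
        r=cv2.minAreaRect(k);b=cv2.boxPoints(r);b=b[np.argsort(b[:,0])];e1,e2=b[:2].mean(0),b[2:].mean(0)
        p,q=plane(n,e1,.095),plane(n,e2,.095)
        print(n,"bar",e1,e2,p,q,"len",np.linalg.norm(p-q),"mid",(p+q)/2,"yaw",np.arctan2(*(p-q)[[0,1]]*[-1,1]))
```

```text
nozzle top tri(z .065) (array([ 0.4857, -0.2218,  0.0643]), np.float64(0.0007049014881310035))
plane .065 [ 0.4862 -0.2211  0.065 ] [ 0.4858 -0.222   0.065 ] flange [ 0.4863 -0.2216  0.01  ]
ball (array([0.4822, 0.2764, 0.184 ]), np.float64(8.988638687719842e-05))
scene rim [[318, 191], [349, 191], [352, 219], [319, 217]] [[0.536, 0.12], [0.5172, 0.1992], [0.6026, 0.2145], [0.6158, 0.1336]] sides [0.0815 0.0868 0.0819 0.0809] c [0.5679 0.1668 0.068 ]
top rim [[192, 207], [198, 242], [161, 250], [156, 213]] [[0.6112, 0.133], [0.5313, 0.119], [0.5156, 0.202], [0.5997, 0.2152]] sides [0.0811 0.0844 0.0851 0.083 ] c [0.5644 0.1673 0.068 ]
scene bar [493.5711 324.6113] [512.5443 373.3995] [0.8081 0.5113 0.095 ] [0.8957 0.5347 0.095 ] len 0.09066375691966094 mid [0.8519 0.523  0.095 ] yaw 1.8313054254535166
scene bar [309.8698 163.2783] [361.0456 166.2026] [0.4698 0.0853 0.095 ] [0.4484 0.2196 0.095 ] len 0.13604670404323277 mid [0.4591 0.1524 0.095 ] yaw -2.9836122765653195
scene bar [385. 206.] [387. 206.] [0.5641 0.2867 0.095 ] [0.563  0.2915 0.095 ] len 0.004939624651345975 mid [0.5635 0.2891 0.095 ] yaw -2.908613477020971
top bar [149.0509 280.2717] [211.1189 268.634 ] [0.4504 0.219  0.095 ] [0.4715 0.0859 0.095 ] len 0.13475863519685663 mid [0.461  0.1525 0.095 ] yaw 0.15750065495369356
```

```bash
cat > go.py <<'E'
import sys
from h import *
np.set_printoptions(precision=3,suppress=True)
def st():
    s=observe();M=R.from_euler("xyz",s["tcp_rot"]).as_matrix();return s,M
def to(target,yaw=None):
    s,M=st();d=M.T@(np.array(target)-s["ee_pos"]);print("pos",s["ee_pos"],"units(now axes)",d/.03)
    if yaw is not None:
        c=np.arctan2(M[1,1],M[0,1])
        e=(yaw-c+np.pi/2)%np.pi-np.pi/2   # world yaw change of jaw axis
        print("jaw yaw",c,"twist units",-np.degrees(e)/5)
if __name__=="__main__":
    a=[float(v) for v in sys.argv[1:]];to(a[:3],a[3] if len(a)>3 else None)
E
python3 - <<'E'
from go import *
s,M=st();print(M,s["joint_pos"])
print("cam head",tri((304,221),(199,157)))
E
python3 go.py .486 -.2216 .034 .158
```

```text
[[-0.     0.437 -0.9  ]
 [ 0.001 -0.9   -0.437]
 [-1.    -0.001 -0.   ]] [-1.225  0.492  1.559 -0.     1.092 -0.106]
cam head (array([0.699, 0.1  , 0.167]), np.float64(0.0009446669962042612))
pos [ 0.273 -0.562  0.222] units(now axes) [  6.278  -7.101 -11.347]
jaw yaw -1.11895461314825 twist units -14.63282199263109
```

Call:
step_arm:
  moves: "0 -.6 -.95 0;0 -.6 -.95 0;0 -.6 -.95 0;0 -.6 -.95 0;0 -.6 -.95 0;0 -.6 -.95 0;0 -.6 -.95 0;0 -.6 -.95 0;0 -.6 -.95 0;0 -.6 -.95 0;0 -.6 -.95 0;0 -.5 -.9 0"
  grip: 56

```text
t: 1.3
ee_pos: [0.4909, -0.2108, 0.219]
tcp_rot: [-1.351, 1.564, 2.236]
wrist_force: [0.4, -0.5, -0.2]
gripper_width: 0.0559
```

```bash
python3 go.py .486 -.2216 .034 .158
```

```text
pos [ 0.491 -0.211  0.219] units(now axes) [6.167 0.297 0.293]
jaw yaw -1.1255052550235882 twist units -14.707886819142796
```

Descend to about 60 mm above, correcting first, then check.

Call:
step_arm:
  moves: ".7 .15 .15 0;.8 .15 .15 0;.8 0 0 0;.8 0 0 0;.6 0 0 0;0 0 0 0"

```text
t: 1.9
ee_pos: [0.4884, -0.218, 0.1039]
tcp_rot: [-1.428, 1.564, 2.166]
wrist_force: [0.4, 0.1, 0.2]
gripper_width: 0.0561
```

```bash
python3 go.py .486 -.2216 .034 .158
```

```text
pos [ 0.488 -0.218  0.104] units(now axes) [2.33  0.089 0.12 ]
jaw yaw -1.118764613009889 twist units -14.630644751424096
```

Call:
step_arm:
  moves: ".5 .1 .13 0;.5 .04 .03 0;.5 0 0 0;.5 0 0 0;.3 0 0 0;0 0 0 0"

```text
t: 2.5
ee_pos: [0.4874, -0.2249, 0.0366]
tcp_rot: [-1.857, 1.567, 1.737]
wrist_force: [-0.4, 0.6, -0.7]
gripper_width: 0.0558
```

```bash
python3 go.py .486 -.2216 .034
python3 - <<'E'
from h import *
a=camera("scene")[125:195,160:255];b=camera("top")[220:290,305:400]
cv2.imwrite("pics/g.png",np.hstack([cv2.resize(x,None,fx=4,fy=4,interpolation=cv2.INTER_CUBIC) for x in(a,b)]))
E
```

```text
pos [ 0.487 -0.225  0.037] units(now axes) [ 0.089 -0.118 -0.005]
```

View pics/g.png

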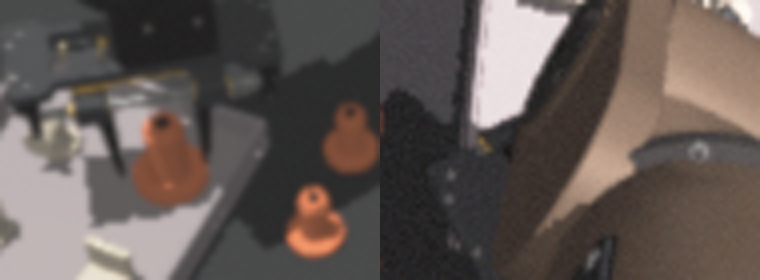

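The scene crop shows the nozzle between the two fingers, with the neighbours clear. Closing.

Call:
step_arm:
  moves: ".1 -.12 0 0;0 0 0 0;0 0 0 0;0 0 0 0;0 0 0 0;0 0 0 0;0 0 0 0"
  grip: 10
  grip_force: 25

```text
t: 3.3
ee_pos: [0.4867, -0.2217, 0.0364]
tcp_rot: [-3.019, 1.568, 0.575]
wrist_force: [0.6, 1.2, 0.4]
gripper_width: 0.0296
```

Call:
step_arm:
  moves: "-.3 0 0 0;-.6 0 0 0;-.8 0 0 0;-.9 0 0 0;-.9 0 0 0;-.9 0 0 0;-.8 0 0 0;0 0 0 0"

```text
t: 4.1
ee_pos: [0.4852, -0.2216, 0.2012]
tcp_rot: [-2.304, 1.568, 1.289]
wrist_force: [-0.4, -1.1, -2.7]
gripper_width: 0.0295
```

```bash
python3 go.py .5645 .168 .18 .158
```

```text
pos [ 0.485 -0.222  0.201] units(now axes) [  0.745 -10.524  -8.05 ]
jaw yaw -1.1186711611712883 twist units -14.629573872236183
```

Call:
step_arm:
  moves: "0 -.8 -.6 0;0 -.85 -.65 0;0 -.85 -.65 0;0 -.85 -.65 0;0 -.85 -.65 0;0 -.85 -.65 0;0 -.85 -.65 0;0 -.85 -.65 0;0 -.85 -.65 0;0 -.85 -.65 0;0 -.85 -.65 0;0 -.5 -.4 0"

```text
t: 5.3
ee_pos: [0.5564, 0.1533, 0.1917]
tcp_rot: [-0.686, 1.558, 2.902]
wrist_force: [0.4, -0.3, -2.7]
gripper_width: 0.0301
```

Call:
step_arm:
  moves: "0 0 0 -1;0 0 0 -1;0 0 0 -1;0 0 0 -1;0 0 0 -1;0 0 0 -1;0 0 0 -1;0 0 0 -1;0 0 0 -1;0 0 0 -1;0 0 0 -1;0 0 0 -1"

```text
t: 6.5
ee_pos: [0.5496, 0.1558, 0.1768]
tcp_rot: [-1.531, 1.538, -3.133]
wrist_force: [0.0, 0.3, -3.4]
gripper_width: 0.0295
```

```bash
python3 go.py .5655 .168 .0925 .158
```

```text
pos [0.55  0.156 0.177] units(now axes) [ 2.791  0.61  -0.426]
jaw yaw -0.031344896917016675 twist units -2.169732693136937
```

Call:
step_arm:
  moves: "0 0 0 -1;0 0 0 -1;0 .3 -.3 0;0 .3 -.1 0;0 0 0 0;0 0 0 0"

```text
t: 7.1
ee_pos: [0.565, 0.1716, 0.1711]
tcp_rot: [-1.681, 1.531, -3.106]
wrist_force: [0.4, -0.2, -3.0]
gripper_width: 0.0294
```

Run:
```python
from go import *
to((.5655,.168,.0925),.158);s,M=st();print("tool x",M[:,0])
a=camera("scene");cv2.imwrite("pics/p.png",cv2.resize(a[110:270,250:440],None,fx=4,fy=4,interpolation=cv2.INTER_CUBIC)[:600])
```

```text
pos [0.565 0.172 0.171] units(now axes) [2.618 0.102 0.133]
jaw yaw 0.1464512816521182 twist units -0.13233856402378408
tool x [-0.04  -0.001 -0.999]
```

View pics/p.png

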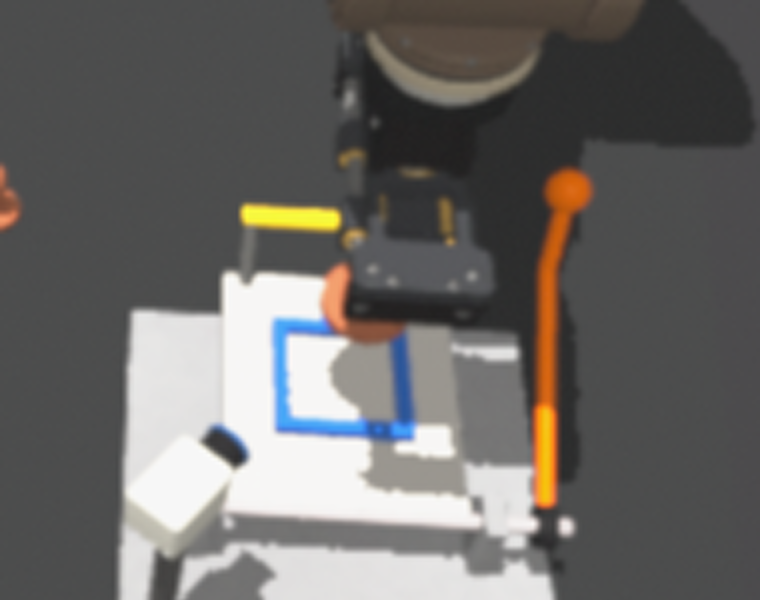

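The nozzle is held above the plate; parallax shifts it in this view, but the pocket under it is clear. Descending.

Call:
step_arm:
  moves: ".3 .1 .13 0;.4 0 0 0;.4 0 0 0;.4 0 0 0;.3 0 0 0;0 0 0 0"

```text
t: 7.75
ee_pos: [0.5655, 0.167, 0.1111]
tcp_rot: [-1.672, 1.529, -3.098]
wrist_force: [0.1, -0.5, -1.8]
gripper_width: 0.0297
```

```bash
python3 go.py .5655 .168 .0925 .158
```

```text
pos [0.565 0.167 0.111] units(now axes) [ 0.621  0.031 -0.029]
jaw yaw 0.14453707321230536 twist units -0.15427377696570474
```

Call:
step_arm:
  moves: ".25 .02 0 0;.2 0 0 0;.12 0 0 0;0 0 0 0;0 0 0 0"

```text
t: 8.25
ee_pos: [0.5658, 0.1673, 0.0929]
tcp_rot: [-1.675, 1.53, -3.101]
wrist_force: [0.7, -0.6, -2.9]
gripper_width: 0.0295
```

Run:
```python
from go import *
to((.5655,.168,.0925),.158)
a=camera("scene")[165:235,290:385];cv2.imwrite("pics/q.png",cv2.resize(a,None,fx=6,fy=6,interpolation=cv2.INTER_CUBIC))
```

```text
pos [0.566 0.167 0.093] units(now axes) [ 0.013 -0.005 -0.025]
jaw yaw 0.1446867594287818 twist units -0.1525584992746279
```

View pics/q.png

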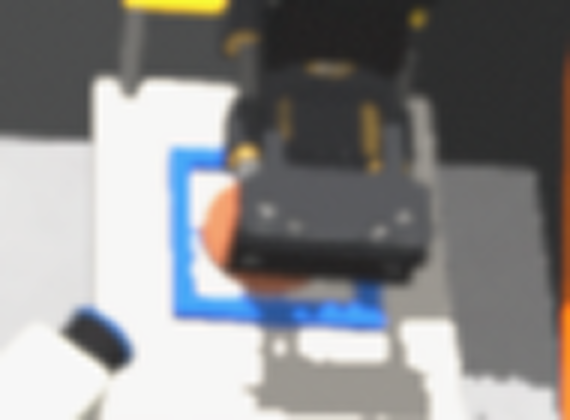

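The flange now shows inside the blue rim with margin on its left and bottom. Touch down gently and release.

Call:
step_arm:
  moves: ".05 0 0 0;.05 0 0 0;0 0 0 0"

```text
t: 8.6
ee_pos: [0.566, 0.1674, 0.0928]
tcp_rot: [-1.682, 1.532, -3.108]
wrist_force: [-0.0, -0.0, -1.8]
gripper_width: 0.0295
```

Call:
step_arm:
  moves: "0 0 0 0;0 0 0 0;0 0 0 0;0 0 0 0"
  grip: 50

```text
t: 9.0
ee_pos: [0.5666, 0.1675, 0.0936]
tcp_rot: [-1.692, 1.535, -3.118]
wrist_force: [-0.0, 0.2, -0.2]
gripper_width: 0.0494
```

```bash
python3 go.py .460 .1525 .2 .158
```

```text
pos [0.567 0.168 0.094] units(now axes) [-3.416 -3.714 -0.032]
jaw yaw 0.14486693937498027 twist units -0.15049378918061473
```

Call:
step_arm:
  moves: "-.5 0 0 0;-.7 0 0 0;-.8 0 0 0;-.8 0 0 0;-.8 0 0 0;0 0 0 0;0 -.7 0 0;0 -.8 0 0;0 -.8 0 0;0 -.8 0 0;0 -.6 0 0;0 0 0 0"

```text
t: 10.2
ee_pos: [0.4557, 0.1506, 0.2046]
tcp_rot: [-1.67, 1.529, -3.097]
wrist_force: [-0.3, 0.8, 0.4]
gripper_width: 0.0499
```

Run:
```python
from go import *
to((.460,.1525,.084),.158)
a=camera("scene");b=camera("top");v=[a[155:235,285:380],b[190:290,110:230]]
cv2.imwrite("pics/r.png",np.hstack([cv2.resize(x,(390,330),interpolation=cv2.INTER_CUBIC) for x in v]))
```

```text
pos [0.456 0.151 0.205] units(now axes) [ 4.01   0.318 -0.025]
jaw yaw 0.144390962100709 twist units -0.15594808697259188
```

View pics/r.png

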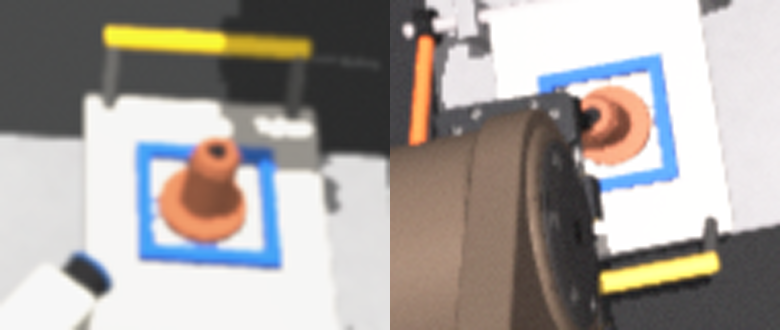

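The nozzle stands upright, flange flat inside the blue rim (scene crop about (205,200)). Now the bar.

Call:
step_arm:
  moves: ".4 .15 0 0;.6 .15 0 0;.6 0 0 0;.6 0 0 0;.5 0 0 0;.3 0 0 0;0 0 0 0"
  grip: 40

```text
t: 11.0
ee_pos: [0.4698, 0.1526, 0.1044]
tcp_rot: [-1.673, 1.53, -3.101]
wrist_force: [-0.6, -0.2, 0.1]
gripper_width: 0.0401
```

```bash
python3 go.py .460 .1525 .084 .158
```

```text
pos [0.47  0.153 0.104] units(now axes) [ 0.692 -0.295 -0.042]
jaw yaw 0.14303438554597842 twist units -0.17149330920708342
```

Call:
step_arm:
  moves: "0 -.25 0 0;.2 -.1 0 0;.3 0 0 0;.15 0 0 0;0 0 0 0"

```text
t: 11.5
ee_pos: [0.4587, 0.1511, 0.0846]
tcp_rot: [-1.682, 1.533, -3.11]
wrist_force: [-1.0, 0.4, -0.8]
gripper_width: 0.0401
```

```bash
python3 go.py .460 .1525 .084 .158
```

```text
pos [0.459 0.151 0.085] units(now axes) [ 0.018  0.049 -0.041]
jaw yaw 0.14295204517785054 twist units -0.17243686032253897
```

Call:
step_arm:
  moves: "0 .03 0 0;0 0 0 0;0 0 0 0;0 0 0 0;0 0 0 0;0 0 0 0"
  grip: 4
  grip_force: 30

```text
t: 12.1
ee_pos: [0.4601, 0.1513, 0.0851]
tcp_rot: [-1.683, 1.533, -3.11]
wrist_force: [-0.2, 1.4, -1.7]
gripper_width: 0.0113
```

Run:
```python
from go import *
s,M=st();print(s["ee_pos"],s["wrist_force"],M[:,0])
bar=np.array([.46,.1525,.095]);h=np.array([.6575,.184,.055]);ex=np.array([np.cos(.158),np.sin(.158),0]);ez=np.array([0,0,1])
off=s["ee_pos"]-bar
for th in(.08,.16,.24,.32,.40,.44,.486):
    b=h+(-.2*np.cos(th)+.04*np.sin(th))*ex+(.2*np.sin(th)+.04*np.cos(th))*ez
    print(th,b,"tcp",b+off,"units",M.T@(b-bar)/.03)
```

```text
[0.46  0.151 0.085] [-0.199  1.356 -1.702] [-0.037 -0.001 -0.999]
0.08 [0.464 0.153 0.111] tcp [0.464 0.152 0.101] units [-0.533  0.108 -0.005]
0.16 [0.469 0.154 0.126] tcp [0.469 0.153 0.116] units [-1.055  0.258 -0.01 ]
0.24 [0.475 0.155 0.141] tcp [0.475 0.154 0.131] units [-1.564  0.45  -0.015]
0.32 [0.482 0.156 0.156] tcp [0.483 0.155 0.146] units [-2.056  0.682 -0.021]
0.4 [0.491 0.157 0.17 ] tcp [0.491 0.156 0.16 ] units [-2.528  0.952 -0.027]
0.44 [0.496 0.158 0.176] tcp [0.496 0.157 0.166] units [-2.755  1.101 -0.03 ]
0.486 [0.501 0.159 0.184] tcp [0.501 0.158 0.174] units [-3.009  1.284 -0.034]
```

Call:
step_arm:
  moves: "-.2 .03 0 0;-.22 .04 0 0;-.22 .05 0 0;-.22 .06 0 0;-.22 .07 0 0;-.22 .08 0 0;-.22 .09 0 0;-.2 .09 0 0;0 0 0 0"

```text
t: 13.0
ee_pos: [0.4789, 0.1542, 0.1406]
tcp_rot: [-1.704, 1.534, -3.132]
wrist_force: [1.4, 1.2, -4.9]
gripper_width: 0.0113
```

```bash
cat > arc.py <<'E'
from go import *
s,M=st();off=np.array([.4601,.1513,.0851])
h=np.array([.6575,.184,.055]);ex=np.array([np.cos(.158),np.sin(.158),0])
b=s["ee_pos"]-off+[.46,.1525,.095];r=b-h;X=r@ex;Z=r[2]
print("bar",b,"radius",np.hypot(X,Z),"theta",np.arctan2(Z,-X)-np.arctan2(.04,.2),"F",s["wrist_force"],"g",s["gripper_width"])
E
python3 arc.py; python3 go.py .501 .1575 .174 .158
```

```text
bar [0.479 0.155 0.151] radius 0.20464397591058234 theta 0.2882498810859033 F [ 1.355  1.181 -4.949] g 0.011329347877349669
pos [0.479 0.154 0.141] units(now axes) [-1.139  0.704 -0.008]
jaw yaw 0.14330047269374874 twist units -0.16844417509710202
```

Forces are low and the radius stays at 204.6 mm, against 204 mm. Continue.

Call:
step_arm:
  moves: "-.18 .1 0 0;-.18 .1 0 0;-.18 .1 0 0;-.17 .11 0 0;-.15 .11 0 0;0 0 0 0;0 0 0 0"

```text
t: 13.7
ee_pos: [0.4948, 0.1568, 0.1675]
tcp_rot: [-1.7, 1.529, -3.127]
wrist_force: [-1.9, 2.7, -5.4]
gripper_width: 0.0114
```

```bash
python3 arc.py; python3 go.py .501 .1575 .174 .158
python3 - <<'E'
from h import *
I={n:camera(n) for n in("scene","top")}
for n in I: cv2.imwrite(f"pics/{n}L.png",I[n])
v=[I["scene"][130:250,285:415],I["top"][185:305,90:220]]
cv2.imwrite("pics/s.png",np.hstack([cv2.resize(x,None,fx=3,fy=3,interpolation=cv2.INTER_CUBIC) for x in v]))
E
```

```text
bar [0.495 0.158 0.177] radius 0.20531617436111618 theta 0.44109950087187255 F [-1.948  2.703 -5.387] g 0.01135260498194014
pos [0.495 0.157 0.167] units(now axes) [-0.226  0.199  0.004]
jaw yaw 0.14332124385859268 twist units -0.1682061550808744
```

View pics/s.png

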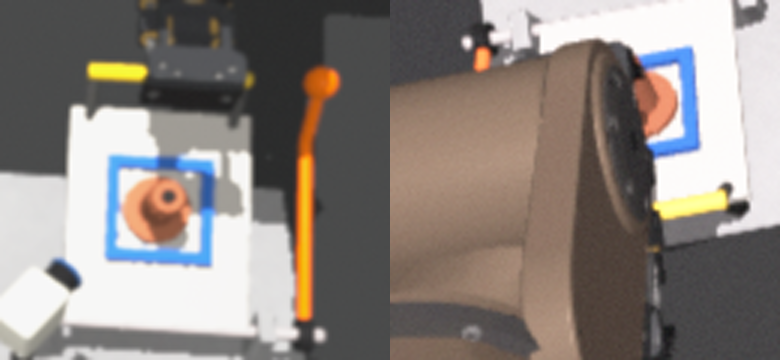

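The nozzle is still seated, the bar is gripped and the pointer is unmoved. Now check the bar's end against the ball by triangulation.

```bash
cat > chk.py <<'E'
from go import *
I={n:camera(n) for n in("scene","top")}
E={}
for n in I:
    k=[c for c in blobs(I[n],(20,80,70),(36,255,255),25) if 90<c[:,0,0].mean()<370 and 140<c[:,0,1].mean()<300]
    if not k: continue
    p=k[0][:,0].astype(float);vx,vy,x0,y0=cv2.fitLine(p.astype(np.float32),cv2.DIST_L2,0,.01,.01).ravel()
    t=(p-[x0,y0])@[vx,vy]; t=(t.min()-.5*1 if (n=="scene")==(vx>0) else t.max()+.5)
    E[n]=np.array([x0+t*vx,y0+t*vy])
P,e=tri(E["scene"],E["top"]);print(E,"end",P,e)
ey=np.array([-np.sin(.158),np.cos(.158),0]);ex=np.array([np.cos(.158),np.sin(.158),0]);h=np.array([.6575,.184,.055])
r=P-h;print("end y",r@ey,"rad",np.hypot(r@ex,r[2]),"theta",np.arctan2(r[2],-r@ex)-.1974)
# ball, same scheme
B={}
for n in I:
    m=cv2.inRange(cv2.cvtColor(I[n],cv2.COLOR_BGR2HSV),(0,110,70),(18,255,255))
    q=proj(n,(.4822,.2764,.184)).astype(int);w=np.zeros_like(m);cv2.circle(w,tuple(int(v) for v in q),14,255,-1)
    m=cv2.morphologyEx(m&w,cv2.MORPH_OPEN,cv2.getStructuringElement(cv2.MORPH_ELLIPSE,(9,9)))
    c=cv2.findContours(m,0,cv2.CHAIN_APPROX_NONE)[0]
    if c: c=max(c,key=len);B[n]=cv2.minEnclosingCircle(c);
print(B)
if len(B)==2:
    P,e=tri(B["scene"][0],B["top"][0]);r=P-h;print("ball",P,e,"y",r@ey,"rad",np.hypot(r@ex,r[2]),"theta",np.arctan2(r[2],-r@ex)-.1974)
for th in(.40,.44,.48,.52): 
    b=h+(-.2*np.cos(th)+.04*np.sin(th))*ex+np.array([0,0,.2*np.sin(th)+.04*np.cos(th)])
    print(th,"end px",proj("scene",b-.065*ey),proj("top",b-.065*ey),"ball px",proj("scene",b+.12*ey),proj("top",b+.12*ey))
E
python3 chk.py
python3 - <<'E'
from h import *
I=cv2.imread("pics/top0.png")
m=cv2.inRange(cv2.cvtColor(I,cv2.COLOR_BGR2HSV),(0,110,70),(18,255,255));w=np.zeros_like(m);cv2.circle(w,(106,265),14,255,-1)
m=cv2.morphologyEx(m&w,cv2.MORPH_OPEN,cv2.getStructuringElement(cv2.MORPH_ELLIPSE,(9,9)));print(cv2.minEnclosingCircle(max(cv2.findContours(m,0,1)[0],key=len)))
E
```

```text
{'scene': array([313.409, 153.022]), 'top': array([202.677, 251.014])} end [0.505 0.091 0.175] 0.0005845469313946596
end y -0.06822951003085935 rad 0.20437054971268648 theta 0.4328522346800294
{'scene': ((392.0, 157.5), 6.18475866317749)}
0.4 end px [314.545 153.582] [201.961 253.214] ball px [390.251 157.823] [108.95  270.654]
0.44 end px [314.902 153.195] [201.021 250.66 ] ball px [391.279 157.47 ] [107.298 268.226]
0.48 end px [315.258 152.936] [200.062 247.939] ball px [392.316 157.246] [105.646 265.626]
0.52 end px [315.611 152.807] [199.087 245.054] ball px [393.361 157.155] [104.    262.858]Traceback (most recent call last):
  File "<stdin>", line 4, in <module>
ValueError: max() iterable argument is empty
```

Bar is at θ≈0.437 (arm kinematics 0.441, camera 0.433), ball about 0.48. Refine the ball in the initial top picture.

Run:
```python
from go import *
ey=np.array([-np.sin(.158),np.cos(.158),0]);ex=np.array([np.cos(.158),np.sin(.158),0]);h=np.array([.6575,.184,.055])
C={}
for n,q in(("scene",(392,157)),("top",(106,265))):
    I=cv2.imread(f"pics/{n}0.png");hsv=cv2.cvtColor(I,cv2.COLOR_BGR2HSV)
    m=cv2.inRange(hsv,(0,90,60),(25,255,255))|cv2.inRange(hsv,(170,90,60),(180,255,255))
    w=np.zeros_like(m);cv2.circle(w,q,12,255,-1);m&=w
    m=cv2.morphologyEx(m,cv2.MORPH_OPEN,cv2.getStructuringElement(cv2.MORPH_ELLIPSE,(7,7)))
    c=max(cv2.findContours(m,0,cv2.CHAIN_APPROX_NONE)[0],key=len);M=cv2.moments(c)
    print(n,cv2.minEnclosingCircle(c),cv2.boundingRect(c),M['m10']/M['m00'],M['m01']/M['m00'],(m>0).sum());x,y,ww,hh=cv2.boundingRect(c)
    C[n]=cv2.minEnclosingCircle(c)[0]
P,e=tri(C["scene"],C["top"]);r=P-h;print(P,e,"y",r@ey,"rad",np.hypot(r@ex,r[2]),"theta",np.arctan2(r[2],-r@ex)-.1974)
```

```text
scene ((391.7608642578125, 157.36956787109375), 6.6740546226501465) (386, 151, 13, 14) 391.67959770114936 157.08477011494253 134
top ((107.5, 264.0), 9.861641883850098) (99, 257, 18, 16) 106.87709497206704 264.66759776536315 203
[0.484 0.275 0.184] 0.002327591242140153 y 0.11673113618097607 rad 0.2031462197965268 theta 0.4931494912408847
```

Call:
step_arm:
  moves: "-.12 .09 0 0;-.12 .09 0 0;-.06 .04 0 0;0 0 0 0;0 0 0 0"

```text
t: 14.4
ee_pos: [0.5016, 0.1578, 0.1766]
tcp_rot: [-1.699, 1.527, -3.127]
wrist_force: [-2.0, 3.0, -4.0]
gripper_width: 0.0114
```

```bash
python3 arc.py; python3 chk.py | head -4; python3 go.py .501 .1575 .174
```

```text
bar [0.501 0.159 0.187] radius 0.20559552852191643 theta 0.49670733576440707 F [-1.983  3.032 -3.954] g 0.011355985189093868
{'scene': array([313.427, 152.704]), 'top': array([201.7 , 247.11])} end [0.512 0.091 0.184] 0.001006931885082807
end y -0.0691149355693394 rad 0.20423099229612152 theta 0.4883522593348256
{'scene': ((392.0, 158.0), 6.403224468231201)}
0.4 end px [314.545 153.582] [201.961 253.214] ball px [390.251 157.823] [108.95  270.654]
pos [0.502 0.158 0.177] units(now axes) [ 0.087 -0.016  0.008]
```

Call:
step_arm:
  moves: ".03 -.01 0 0;0 0 0 0;0 0 0 0;0 0 0 0;0 0 0 0;0 0 0 0;0 0 0 0;0 0 0 0"

```text
t: 15.3
ee_pos: [0.5007, 0.1577, 0.1756]
tcp_rot: [-1.695, 1.526, -3.122]
wrist_force: [-3.0, 3.0, -3.0]
gripper_width: 0.0113
```

```bash
python3 arc.py; python3 chk.py | head -4
python3 - <<'E'
from h import *
cv2.imwrite("pics/f.png",cv2.resize(camera("scene")[125:265,140:420],None,fx=2.8,fy=2.8,interpolation=cv2.INTER_CUBIC))
E
```

```text
bar [0.501 0.159 0.185] radius 0.2055757135650649 theta 0.49030972089613667 F [-3.004  2.956 -2.986] g 0.01128558030125247
{'scene': array([313.433, 152.776]), 'top': array([201.78 , 247.851])} end [0.511 0.091 0.183] 0.0011058064864757132
end y -0.06883903707650978 rad 0.2041907743241361 theta 0.4780755572729839
{'scene': ((392.0, 158.0), 6.403224468231201)}
0.4 end px [314.545 153.582] [201.961 253.214] ball px [390.251 157.823] [108.95  270.654]
```

View pics/f.png

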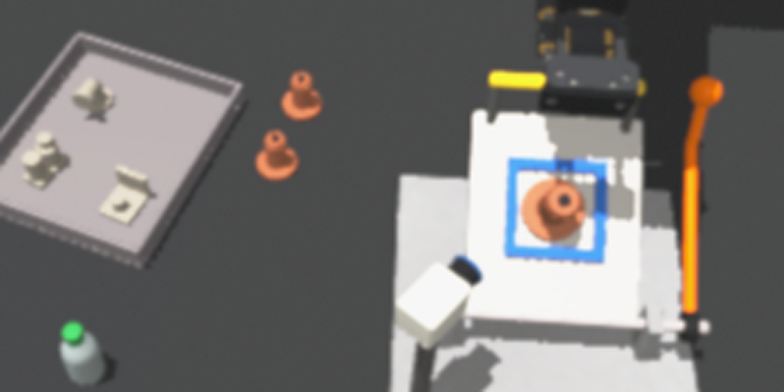

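The picture shows the nozzle upright in the nest at (555,205) with the bar gripped. The three grey parts are still in the tray, and the vial and pointer are where they were. Bar angle averages 0.484 against the ball's 0.486. Handing in.

```bash
python3 -c "from station import *;print(finish_job())"
```

```text
the job is handed in; nothing more can be done
None
```

I took the large copper nozzle from the tray, stood it upright in the blue nest and released it. I then gripped the yellow bar and raised the plate to the pointer's mark. I handed the job in at about 15.5 s with the gripper still holding the plate.

**Angle:** In the last check the bar was at 0.490 rad by the arm's pose and 0.478 by the cameras. The ball's mark was 0.486 rad. A second measurement of the ball gave 0.493, but part of the pointer arm was in that mask, so I did not use it. I expect the plate to be within about 0.01 rad of the mark.

**Forces and scene:** Wrist forces stayed around 5 N or less in every reading. In the final picture the nozzle was seated, the other three parts were in the tray, and the pointer and vial looked unmoved. That last point was judged by eye, except for the ball, which stayed within about 1 px in the scene view.

**Check that failed:** The ball could not be re-measured in the top view once the arm covered it, so its mark rests on the first pictures.

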